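Pack a ward order: fold up the tray and fetch the green-lid medicine

ROBOT

A 7-joint arm with a two-finger parallel gripper is mounted at the origin on the work surface. World frame = base frame: x ahead of the robot, y to its left, z up, the work surface at z = 0. Lengths are in m, angles in degrees, forces in N, time in s.
With the tool pointing down it reaches from about 0.425 to 0.875 m from the base axis. Payload 4.7 kg.
Tool frame: the origin (TCP) lies between the finger pads; the fingertips stand 19 mm ahead of it and the grasp point (between the pads) is the TCP; x points along the fingers, z is the direction in which the jaws open and shut, and the axes are right-handed (so a half turn about x gives the same grasp; the last joint's range is limited). The gripper opens to 87 mm and grips with 3 to 60 N. Pads are 19 mm wide; open, the fingers measure 117 mm over their backs; the gripper's body (75 mm by 190 mm) begins 51 mm behind the grasp point.
Start: joints at [-69.379, 18.392, -4.016, 83.108, 1.295, 78.541, -3.26], TCP at [0.22, 0.612, 0.242] pointing down, gripper open.
Joint ranges: [-163.93, 163.93], [-17.29, 119.83], [-79.2, 71.16], [3.27, 140.29], [-89.18, 269.18], [5.43, 117.66], [-154.24, 154.24]. Speed limits (degrees/s): [147.25, 147.25, 180, 180, 180, 180, 180].

INTERFACE

Orientations are given as [roll, pitch, yaw] about the fixed x, y, z axes, in that order (R = Rz(yaw) Ry(pitch) Rx(roll)).
In Python, from cell import monitor, read_camera, camera_model, env, regions_of gives the robot as it stands. The module is installed in compiled form; this text tells all that it offers.
- The arm moves only by the tool step_arm, never from a script. Its argument "deltas" is a list of rows, each a list of 5 numbers: the gripper's target within -1 to 1 (fully open at 1, half-way at 0, shut at -1), then the shift along the tool's x, y, z in m, then the turn about the tool's x in degrees. A call has 1 to 12 rows; each row is the pose to reach, as a shift and turn from the pose commanded when the call began, along the tool's axes at that moment; what a row does not reach only later rows make up. A row lasts 1/8 s, in which the tool goes at most 62.5 mm and 10.7 degrees, less where a joint would pass 70% of its speed; a pose out of reach is approached as far as the arm can. A call with a gripper value outside its range is refused whole. The fingers move at their own pace and stop on an object; "newtons" is the grip in N (left out, the last holds). Time passes only in rows, so rows that repeat a pose let the fingers close. It gives the time, the measured TCP pose, the force and the opening at its end, in the units of the state.
- monitor.get_obs(): the state, without advancing time (a new reading comes with each control period).
- read_camera(name): name is "scene" or "side" or "wrist"; returns (picture, depth): 480x640x3 uint8, red, green, blue; 480x640 float32, m along the optical axis (not along the pixel's ray), 0 where there is no reading.
- camera_model(name): a dict with "fx", "fy", "cx", "cy" (pixels), "xyz" and "attitude" of the camera in the world. Camera axes: x right, y down, z forward; pixel columns grow to the right and rows downward; lengths in m; the calibration is good to about 2 mm. A picture is of the moment at which its call begins: read the wrist's pose just before it. camera_model takes no time and is no camera call; for the wrist camera it gives the pose at the moment of the call.
- env.sign_off(): hands the job in, once; it reports no verdict.
Trained networks look in the newest picture that a camera, given by its name, has taken for a name from the list of things; names that differ only in an ending like _2 or _b are one class to them, and where a whole thing is asked for, a point or a joint stands for the part that bears it (a point fixed in the world has none). Each returns a list of dicts, best first, with "p" (0 to 1); they miss things now and then, are a little off and sometimes report something else, mostly with a low value. They report only what shows in the picture. A call takes as long as a camera call.
- regions_of(camera, thing): "pixels" (480x640 bool, what is visible of it) and "pixel" ([column, row] in pixels, amid what is visible of it).
The state is a dict: "time_s": time; "qpos": joint angles; "joint_velocities": joint speeds; "effort": joint torques, N m; "tool_pos": TCP position; "tool_rot": TCP orientation; "force": force on the tool from outside, world axes, zero at the start; "wrist_torque": the same for the moment, N m; "grip_width": finger opening in m.
Only numpy, scipy, OpenCV 4.12 (cv2) and the standard library are available. Lean on these libraries where they do the work, as an engineer would, in place of code of your own. Each camera call takes 0.05 s, during which the arm holds its last target. There are 200 camera calls.

TASK

Get the ward's medicine order ready: fold up all four walls of the white delivery tray until they stand upright, and only then take every bottle out of the green-lidded compartment and stand it upright on the tray floor; finally shut the green lid fully again. Leave the other three lids shut and do not disturb the other things on the table.

Things in the scene. Friction and masses are not known exactly. Their poses are not given: they have to be found in the camera images.
- tray: fold-up tray: white floor 100 (x) by 190 mm (y), 4 mm thick, green dot, on a fixed grey block. Origin on the table under its centre; the floor's top is 40 mm above it. Four white walls 44 mm high, 4 mm thick, hinged at the floor's four edges, lie nearly flat outwards at the start; raised, they stand just outside the edges.
- wall_near (a joint): hinge of the tray wall on the tray's -x side (towards the robot), 190 mm long: 0 lying flat outwards, 1.57 upright, stop at 1.6. The hinge line lies along that edge of the floor, level with the floor's top (40 mm above the table): x = -50 mm in the tray frame. Stiff: it stays where it is left (about 1.5 N at the tab moves it).
- wall_near_tab (a point): where to pinch this wall's orange tab: a rib 10 mm thick (along the hinge line), 14 mm high when flat, at the middle of the wall's outer edge and projecting 36 mm beyond it; the point is 70 mm from the hinge line and 11 mm from the tab's end. Pinched across its 10 mm thickness it may turn between the finger pads.
- wall_far (a joint): hinge of the tray wall on the tray's +x side, 190 mm long: 0 lying flat outwards, 1.57 upright, stop at 1.6. The hinge line lies along that edge of the floor, level with the floor's top (40 mm above the table): x = +50 mm in the tray frame. Stiff: it stays where it is left (about 1.5 N at the tab moves it).
- wall_far_tab (a point): where to pinch this wall's orange tab: a rib 10 mm thick (along the hinge line), 14 mm high when flat, at the middle of the wall's outer edge and projecting 36 mm beyond it; the point is 70 mm from the hinge line and 11 mm from the tab's end. Pinched across its 10 mm thickness it may turn between the finger pads.
- wall_left (a joint): hinge of the tray wall on the tray's +y side, 100 mm long: 0 lying flat outwards, 1.57 upright, stop at 1.6. The hinge line lies along that edge of the floor, level with the floor's top (40 mm above the table): y = +95 mm in the tray frame. Stiff: it stays where it is left (about 1.5 N at the tab moves it).
- wall_left_tab (a point): where to pinch this wall's orange tab: a rib 10 mm thick (along the hinge line), 14 mm high when flat, at the middle of the wall's outer edge and projecting 36 mm beyond it; the point is 70 mm from the hinge line and 11 mm from the tab's end. Pinched across its 10 mm thickness it may turn between the finger pads.
- wall_right (a joint): hinge of the tray wall on the tray's -y side, 100 mm long: 0 lying flat outwards, 1.57 upright, stop at 1.6. The hinge line lies along that edge of the floor, level with the floor's top (40 mm above the table): y = -95 mm in the tray frame. Stiff: it stays where it is left (about 1.5 N at the tab moves it).
- wall_right_tab (a point): where to pinch this wall's orange tab: a rib 10 mm thick (along the hinge line), 14 mm high when flat, at the middle of the wall's outer edge and projecting 36 mm beyond it; the point is 70 mm from the hinge line and 11 mm from the tab's end. Pinched across its 10 mm thickness it may turn between the finger pads.
- lid_green (a joint): hinge of the green lid: 0 shut, grows as its front rises, stop at 1.8 (leaning back). Stiff: it stays where it is left (about 1.8 N at the tab lifts it).
- lid_blue (a joint): hinge of the blue lid: 0 shut, grows as its front rises, stop at 1.8 (leaning back). Stiff: it stays where it is left (about 1.8 N at the tab lifts it).
- lid_yellow (a joint): hinge of the yellow lid: 0 shut, grows as its front rises, stop at 1.8 (leaning back). Stiff: it stays where it is left (about 1.8 N at the tab lifts it).
- lid_red (a joint): hinge of the red lid: 0 shut, grows as its front rises, stop at 1.8 (leaning back). Stiff: it stays where it is left (about 1.8 N at the tab lifts it).
- lid_green_tab (a point): where to pinch the green lid's black tab (other lids have the same): a rib 10 mm thick (along y), 14 mm high, projecting 36 mm from the middle of the lid's front, which faces the robot; the point is 27 mm in front of the lid; shut, it lies 63 mm above the table, 189 mm in front of the hinge line and 20 mm above it. Pinched across its 10 mm it can turn between finger pads.
- case_green: white box under the green lid, one of 4 equal fixed boxes (places vary) 104 mm apart, 32 mm free between. 162 mm long (x, front is -x), 72 mm wide, walls 3 mm thick and 35 mm high, floor 3 mm; the lid is a hood 40 mm deep. Origin under the box's centre, 8 mm above the table. The lid's hinge line is parallel to y at x = +81 mm, z = 35 mm (back rim).
- bottle0: white medicine bottle with a green cap, round, 46 mm in diameter, 66 mm high (cap: the top 20 mm), heavy amber glass foot, about 120 g, standing in the green-lidded compartment, one behind another along its length; 2 or 3 of these are there. Origin at the centre of its underside, z up; it rises about 34 mm above the compartment's rim.
- bottle1: white medicine bottle with a green cap, round, 46 mm in diameter, 66 mm high (cap: the top 20 mm), heavy amber glass foot, about 120 g, standing in the green-lidded compartment, one behind another along its length; 2 or 3 of these are there. Origin at the centre of its underside, z up; it rises about 34 mm above the compartment's rim.
- bottle2: white medicine bottle with a green cap, round, 46 mm in diameter, 66 mm high (cap: the top 20 mm), heavy amber glass foot, about 120 g, standing in the green-lidded compartment, one behind another along its length; 2 or 3 of these are there. Origin at the centre of its underside, z up; it rises about 34 mm above the compartment's rim.
- gauze_box: white carton with a green band, 100 by 70 mm, 50 mm high, loose, to be left alone; origin at the centre of its underside
- mouse: black computer mouse, 100 mm long, 28 mm high, loose, to be left alone; origin at the centre of its underside
- stapler: blue stapler, 120 mm long, 34 mm high, loose, to be left alone; origin at the centre of its underside
- glove_box: pale blue glove carton, 120 by 220 mm, 70 mm high, loose, to be left alone; origin at the centre of its underside

How it is judged (in metres and radians):
On the way, in this order (a step that is already met when the one before it is completed fails the run):
1. all four tray walls stand upright (value of joint each of wall_near, wall_far, wall_left, wall_right above 1.4 rad), for 0.2 s.
2. every bottle from the green-lidded compartment stands released on the tray floor between the upright walls (all of step 1 and x of bottle0 in the frame of tray between -0.048 and 0.048 m and y of bottle0 in the frame of tray between -0.093 and 0.093 m and z of bottle0 in the frame of tray between 0.03 and 0.055 m and angle between each of bottle0, bottle1, bottle2's own z axis and vertical below 0.15 rad and linear speed of each of bottle0, bottle1, bottle2 below 0.05 m/s and contact force between each of bottle0, bottle1, bottle2 and the fingers below 0.2 N and x of bottle1 in the frame of tray between -0.048 and 0.048 m and y of bottle1 in the frame of tray between -0.093 and 0.093 m and z of bottle1 in the frame of tray between 0.03 and 0.055 m and x of bottle2 in the frame of tray between -0.048 and 0.048 m and y of bottle2 in the frame of tray between -0.093 and 0.093 m and z of bottle2 in the frame of tray between 0.03 and 0.055 m), for 0.2 s.
At the end, for the whole second after the job is handed in: all four tray walls raised beyond 1.4 rad; every bottle present released and at rest on the tray floor within the walls, upright within 0.15 rad; the green lid shut to within 0.1 rad and the other lids shut (all of step 2 and value of joint each of lid_green, lid_blue, lid_yellow, lid_red below 0.1 rad); the robot touches nothing.
It fails at once if a lid other than the green one is opened (more than 0.25 rad) (value of joint any of lid_blue, lid_yellow, lid_red above 0.25 rad).
It fails at once if a bottle is put on the tray while a wall is still down (below 1 rad) (value of joint any of wall_near, wall_far, wall_left, wall_right below 1 rad and ((x of bottle0 in the frame of tray between -0.048 and 0.048 m and y of bottle0 in the frame of tray between -0.093 and 0.093 m and z of bottle0 in the frame of tray between 0.03 and 0.055 m) or (x of bottle1 in the frame of tray between -0.048 and 0.048 m and y of bottle1 in the frame of tray between -0.093 and 0.093 m and z of bottle1 in the frame of tray between 0.03 and 0.055 m) or (x of bottle2 in the frame of tray between -0.048 and 0.048 m and y of bottle2 in the frame of tray between -0.093 and 0.093 m and z of bottle2 in the frame of tray between 0.03 and 0.055 m))).
It fails at once if one of the other things on the table is moved more than 40 mm (distance of any of gauze_box, mouse, stapler, glove_box from where it was at the start of the episode above 0.04 m).
Of bottle0, bottle1, bottle2 only 2 to 3 are there at a start; the rules pass over those that are not, and their reading is None.
At some moment in a run one of bottle0, bottle1, bottle2 may be knocked a few centimetres aside while the robot is not near it.
It also fails if it takes over 208 s, if anything falls off the work surface, if the arm or the gripper's body presses on something with over 40 N, if the wrist force passes 120 N, or if a joint passes its speed limit or range.

## Working session

There is one attempt and no reset: what is moved stays moved. The work goes in short steps, Python scripts to look and compute and a tool call to move; the robot and the scene stay as the last step left them, time stands still between calls to the robot, and variables do not carry over. Pictures are saved under pics/ and viewed, about 12 in all and at most 16, crops included, and the job is handed in when it is done.

Besides the shell and the picture viewer there is one more tool, called after ">>>" as a command line: name --pt "numbers of a row" for each row, then --argument value for the rest. step_arm: Moves the arm, as the interface text tells. Its arguments: {"type":"object","properties":{"deltas":{"type":"array"},"newtons":{"type":"number"}},"required":["deltas"]}

```bash
mkdir -p pics
cat > h.py <<'E'
import numpy as np, cv2
from scipy.spatial.transform import Rotation as R
from cell import monitor, read_camera, camera_model, env, regions_of
def rot(a):
    a=np.array(a,float)
    if a.shape==(3,3): return a
    if a.shape==(4,): return R.from_quat(a).as_matrix()
    return R.from_euler('xyz',a,degrees=True).as_matrix()
def cloud(name):
    m=camera_model(name); im,d=read_camera(name)
    v,u=np.mgrid[0:480,0:640]
    P=np.stack([(u-m['cx'])/m['fx']*d,(v-m['cy'])/m['fy']*d,d],-1)@rot(m['attitude']).T+np.array(m['xyz'])
    P[d==0]=np.nan
    return im,P
def save(im,n): cv2.imwrite('pics/'+n,im[:,:,::-1])
def st():
    o=monitor.get_obs(); print(o['time_s'],np.round(o['tool_pos'],4),np.round(o['tool_rot'],1),np.round(o['force'],1),o['grip_width']); return o
E
python3 - <<'E'
from h import *
o=st();print(rot(o['tool_rot']).round(2))
ims=[]
for c in('scene','side'):
    print(c,camera_model(c)); im,P=cloud(c); np.save(c+'P.npy',P); save(im,c+'0.png')
    for t in ['tray','wall_near_tab','wall_far_tab','wall_left_tab','wall_right_tab','lid_green_tab','lid_green','case_green','gauze_box','mouse','stapler','glove_box']:
        for r in regions_of(c,t)[:2]:
            q=P[r['pixels']]; print(t,round(r['p'],2),np.round(r['pixel']),np.nanmedian(q,0).round(3),np.nanpercentile(q,2,0).round(3),np.nanpercentile(q,98,0).round(3))
E
```

```text
0.0 [0.2202 0.611  0.2405] [-176.5   89.9 -106.3] [0.5 0.4 0. ] 0.0875312767610457
[[-0.   -0.94  0.34]
 [-0.    0.34  0.94]
 [-1.   -0.   -0.  ]]
scene {'fx': 561.4490112212054, 'fy': 561.4490112212054, 'cx': 319.12724271639587, 'cy': 234.69077207053434, 'xyz': array([1.23676907, 0.72785643, 0.81882926]), 'attitude': array([-124.86297677,    0.14671809,  139.99760935])}
tray 0.79 [287. 216.] [ 0.527 -0.249  0.04 ] [ 0.418 -0.389  0.035] [ 0.627 -0.121  0.047]
wall_near_tab 0.74 [316. 207.] [ 0.451 -0.226  0.04 ] [ 0.403 -0.323  0.035] [ 0.495 -0.149  0.047]
wall_far_tab 0.92 [260. 222.] [ 0.596 -0.287  0.041] [ 0.552 -0.37   0.037] [ 0.639 -0.197  0.048]
wall_left_tab 0.79 [300. 239.] [ 0.57  -0.148  0.042] [ 0.512 -0.188  0.002] [ 0.606 -0.097  0.051]
wall_left_tab 0.47 [229. 162.] [ 0.494 -0.564  0.063] [ 0.358 -0.662  0.004] [ 0.587 -0.515  0.073]
wall_right_tab 0.82 [270. 187.] [ 0.477 -0.377  0.04 ] [ 0.433 -0.457  0.   ] [ 0.529 -0.346  0.045]
lid_green_tab 0.58 [413. 289.] [0.545 0.18  0.082] [0.444 0.121 0.046] [0.609 0.228 0.086]
lid_green 0.97 [410. 293.] [0.544 0.179 0.08
[... 1622 characters left out ...]
082] [0.436 0.119 0.043] [0.6   0.226 0.085]
case_green 0.4 [244. 272.] [ 0.73  -0.005  0.024] [ 0.673 -0.058 -0.001] [0.787 0.008 0.035]
gauze_box 0.69 [266. 236.] [ 0.707 -0.118  0.045] [ 0.659 -0.182 -0.001] [ 0.767 -0.095  0.052]
gauze_box 0.51 [353. 214.] [ 0.523 -0.246  0.04 ] [ 0.419 -0.389  0.035] [ 0.629 -0.123  0.046]
mouse 0.73 [375. 271.] [ 0.443 -0.052  0.026] [ 0.397 -0.121 -0.   ] [ 0.493 -0.03   0.03 ]
mouse 0.68 [380. 218.] [ 0.453 -0.226  0.04 ] [ 0.407 -0.324  0.036] [ 0.495 -0.151  0.046]
stapler 0.89 [248. 273.] [ 0.726 -0.005  0.026] [ 0.674 -0.028  0.003] [0.782 0.007 0.035]
glove_box 0.75 [381. 154.] [ 0.47  -0.561  0.061] [ 0.359 -0.669 -0.001] [ 0.582 -0.516  0.072]
```

View pics/scene0.png

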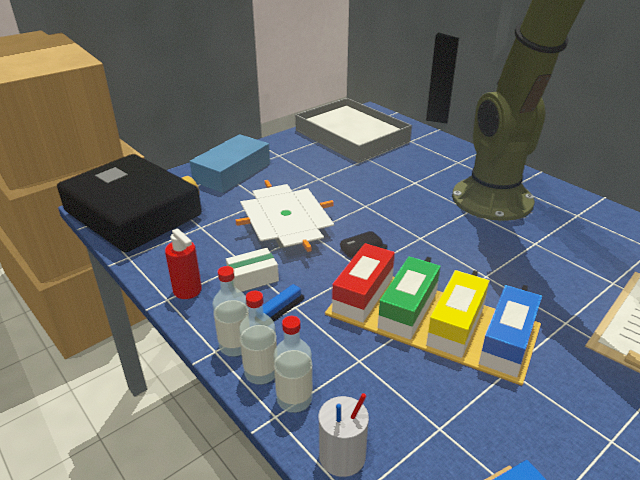

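View pics/side0.png

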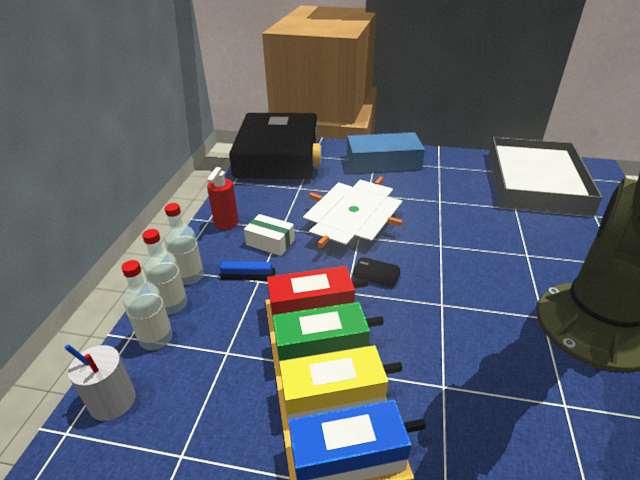

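Run:
```python
from h import *
for c in('scene','side'):
    P=np.load(c+'P.npy'); im=cv2.imread('pics/%s0.png'%c); hsv=cv2.cvtColor(im,cv2.COLOR_BGR2HSV)
    o=cv2.inRange(hsv,(5,120,90),(22,255,255))
    n,l,s,ce=cv2.connectedComponentsWithStats(o)
    for i in range(1,n):
        if s[i,4]>25:
            q=P[l==i]; print(c,'orange',s[i],np.nanmedian(q,0).round(4),np.nanmin(q,0).round(3),np.nanmax(q,0).round(3))
    g=cv2.inRange(hsv,(40,80,40),(90,255,255)); n,l,s,ce=cv2.connectedComponentsWithStats(g)
    for i in range(1,n):
        if s[i,4]>60:
            q=P[l==i]; print(c,'green',s[i],np.nanmedian(q,0).round(4))
            t=q[q[:,2]>.079]
            if len(t)>500: print('lid top',cv2.minAreaRect(t[:,:2].astype(np.float32)*1000))
```

```text
scene orange [   0   31   80   35 1301] [ 0.7337 -1.4412  0.2486] [ 0.598 -1.609  0.244] [ 0.857 -1.196  0.254]
scene orange [    0    48   144   311 24299] [ 0.9038 -1.0797 -0.0819] [ 0.567 -1.675 -0.757] [ 1.056 -0.683  0.252]
scene orange [39 56 12  9 34] [ 0.7565 -1.2276  0.2485] [ 0.733 -1.264  0.245] [ 0.778 -1.186  0.253]
scene orange [ 8 62 15  7 46] [ 0.8451 -1.2387  0.249 ] [ 0.825 -1.272  0.247] [ 0.864 -1.201  0.252]
scene orange [182 176  16  11  44] [ 0.6632 -0.4809  0.0925] [ 0.652 -0.517  0.073] [ 0.683 -0.44   0.101]
scene orange [265 180   7   8  32] [ 0.4717 -0.4096  0.044 ] [ 0.461 -0.429  0.034] [ 0.479 -0.392  0.048]
scene orange [320 200  13   8  68] [ 0.4166 -0.2231  0.0436] [ 0.399 -0.235  0.033] [ 0.43  -0.215  0.051]
scene orange [236 217  14   8  88] [ 0.6311 -0.2966  0.0438] [ 0.577 -0.367 -0.003] [ 0.647 -0.288  0.052]
scene orange [303 240   8  12  66] [ 0.5754 -0.109   0.0474] [ 0.543 -0.165 -0.   ] [ 0.585 -0.093  0.054]
scene orange [122 291  24  35 293] [ 0.7509 -0.9988 -0.691 ] [ 0.709 -1.011 -0.754] [ 0.77  -0.986 -0.569]
scene orange [ 325  291  
[... 974 characters left out ...]
 [ 0.4158 -0.2244  0.0438] [ 0.399 -0.303 -0.   ] [ 0.432 -0.216  0.048]
side orange [318 236  11  12  82] [ 0.5739 -0.111   0.0468] [ 0.565 -0.186 -0.001] [ 0.597 -0.095  0.052]
side orange [266 300  24 140 641] [0.5934 0.2258 0.008 ] [0.534 0.06  0.005] [0.663 0.361 0.083]
side orange [285 438  11  42 215] [0.5309 0.3796 0.0077] [0.516 0.349 0.005] [0.547 0.405 0.059]
side orange [365 462  48  18 230] [0.3719 0.3706 0.0077] [ 0.348  0.348 -0.001] [0.416 0.385 0.011]
side green [250 219  39  23 185] [ 0.7059 -0.1406  0.0501]
side green [ 273  302   97   59 3466] [0.5215 0.1831 0.0818]
lid top ((526.01806640625, 165.95758056640625), (162.25904846191406, 75.50315856933594), 21.96417236328125)
```

The scene view shows the tray at (287,214), with its orange tabs at (267,184), (327,204), (243,221) and (307,245). The lids run red, green, yellow, blue, with green at (410,293). The mouse (365,243), stapler (284,302) and gauze box (252,268) stand clear of both. The side view agrees: green lid at (320,328), its tab at (374,322).

From these, the tray centre is about (0.5235, -0.2605) with yaw -18.8°. The green box centre is about (0.525, 0.167) with yaw 22°.

```bash
cat >> h.py <<'E'
# tray and box frames -> world (xy)
def rz(a): a=np.radians(a); return np.array([[np.cos(a),-np.sin(a)],[np.sin(a),np.cos(a)]])
def T(x,y): return np.array([.5235,-.2605])+rz(-18.8)@[x,y]
def B(x,y): return np.array([.525,.167])+rz(22)@[x,y]
def plan(pts):
    """pts: (xy, z, jawyaw or None); prints tool-axis shifts from the measured pose"""
    o=st(); M=rot(o['tool_rot']); y0=np.degrees(np.arctan2(M[1,2],M[0,2]))
    print('jaw yaw',y0.round(1))
    for xy,z,y in pts:
        d=M.T@(np.r_[xy,z]-o['tool_pos']); t=0 if y is None else -((y-y0+180)%360-180)
        print(np.r_[d.round(3),round(t,1)].tolist(), 'len',np.linalg.norm(d).round(3))
E
python3 - <<'E'
from h import *
plan([((.5,.25),.24,None),(T(-.12,0),.24,71.2),(T(-.12,0),.10,71.2)])
E
```

```text
1.3 [0.2204 0.6115 0.2416] [-34.2  90.   36. ] [-0.4  0.9  0.4] 0.08703483671948212
jaw yaw 70.2
[0.002, -0.386, -0.245, 0.0] len 0.457
[0.002, -0.461, -0.72, -1.0] len 0.855
[0.142, -0.461, -0.72, -1.0] len 0.866
```

>>> step_arm --pt "0 0 -0.05 -0.032 0" --pt "0 0 -0.1 -0.064 0" --pt "0 0 -0.15 -0.096 0" --pt "0 0 -0.2 -0.128 0" --pt "0 0 -0.25 -0.16 0" --pt "0 0 -0.3 -0.19 0" --pt "0 0 -0.35 -0.222 0" --pt "0 0 -0.386 -0.26 0" --pt "0 0 -0.4 -0.32 0" --pt "0 0 -0.41 -0.38 0" --pt "0 0 -0.42 -0.44 0" --pt "0 0 -0.43 -0.5 0"

```text
time_s: 2.8
tool_pos: [0.4549, -0.0066, 0.2418]
tool_rot: [-44.1, 89.9, 26.1]
force: [0.5, -1.2, 0.8]
grip_width: 0.0436
```

Run:
```python
from h import *
plan([(T(-.12,0),.24,71.2),(T(-.12,0),.12,71.2)])
```

```text
2.8 [ 0.4549 -0.0066  0.2418] [-44.1  89.9  26.1] [ 0.5 -1.2  0.8] 0.04362798840513081
jaw yaw 70.2
[0.002, -0.031, -0.218, -1.0] len 0.22
[0.122, -0.03, -0.218, -1.0] len 0.251
```

>>> step_arm --pt "0 0 -0.01 -0.06 -1" --pt "0 0 -0.02 -0.12 -1" --pt "0 0.02 -0.03 -0.18 -1" --pt "0 0.06 -0.031 -0.218 -1" --pt "0 0.11 -0.031 -0.218 -1" --pt "0 0.15 -0.031 -0.218 -1" --pt "0 0.18 -0.031 -0.218 -1" --pt "0 0.198 -0.031 -0.218 -1" --pt "0 0.198 -0.031 -0.218 -1"

```text
time_s: 3.92
tool_pos: [0.4097, -0.2199, 0.0426]
tool_rot: [103.7, 89.8, 174.9]
force: [-0.6, -0.3, 0.7]
grip_width: 0.0435
```

Run:
```python
from h import *
plan([(T(-.12,0),.043,71.2)])
im,_=cloud('wrist'); save(im,'w1.png')
```

```text
3.925 [ 0.4097 -0.2199  0.0426] [103.7  89.8 174.9] [-0.6 -0.3  0.7] 0.0434587160714829
jaw yaw 71.2
[-0.0, -0.001, -0.002, -0.0] len 0.002
```

View pics/w1.png

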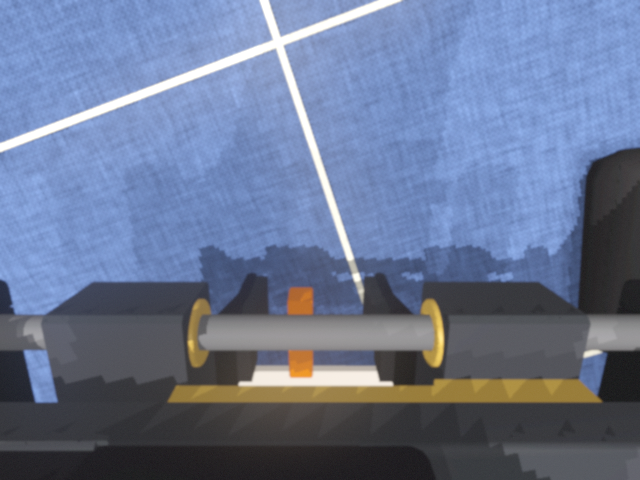

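>>> step_arm --pt "0 0 0 -0.005 0" --pt "-0.6 0 0 -0.005 0" --pt "-1 0 0 -0.005 0" --pt "-1 0 0 -0.005 0" --pt "-1 0 0 -0.005 0" --pt "-1 0 0 -0.005 0" --newtons 12

```text
time_s: 4.72
tool_pos: [0.4088, -0.2261, 0.0436]
tool_rot: [-164.6, 89.9, -93.4]
force: [-1.2, -3.5, -0.4]
grip_width: 0.0099
```

>>> step_arm --pt "-1 -0.01 -0.001 0 0" --pt "-1 -0.02 -0.003 0 0" --pt "-1 -0.029 -0.006 0 0" --pt "-1 -0.038 -0.011 0 0" --pt "-1 -0.046 -0.017 0 0" --pt "-1 -0.053 -0.024 0 0" --pt "-1 -0.059 -0.032 0 0" --pt "-1 -0.064 -0.041 0 0" --pt "-1 -0.067 -0.05 0 0" --pt "-1 -0.069 -0.06 0 0" --pt "-1 -0.069 -0.07 0 0" --pt "-1 -0.069 -0.071 0 0"

```text
time_s: 6.22
tool_pos: [0.4758, -0.2489, 0.1139]
tool_rot: [128.9, 89.9, -160.0]
force: [-4.4, -3.4, 6.3]
grip_width: 0.0098
```

Run:
```python
from h import *
o=st(); print(rz(18.8)@(o['tool_pos'][:2]-T(0,0)))
plan([(T(-.048,0),.20,71.2),(T(.12,-.003),.20,71.2),(T(.12,-.003),.043,71.2)])
```

```text
6.225 [ 0.4758 -0.2489  0.1139] [ 128.9   89.9 -160. ] [-4.4 -3.4  6.3] 0.009837921139071788
[-0.04890766 -0.00442492]
6.225 [ 0.4758 -0.2489  0.1139] [ 128.9   89.9 -160. ] [-4.4 -3.4  6.3] 0.009837921139071788
jaw yaw 71.2
[-0.086, -0.001, 0.004, -0.0] len 0.086
[-0.086, -0.169, 0.001, -0.0] len 0.19
[0.071, -0.169, 0.002, -0.0] len 0.183
```

>>> step_arm --pt "0 0 0 0 0" --pt "0 0 0 0 0" --pt "0 -0.03 0 0 0" --pt "0 -0.086 0 0 0" --pt "0 -0.086 -0.05 0 0" --pt "0 -0.086 -0.11 0 0" --pt "0 -0.086 -0.169 0 0" --pt "0 -0.04 -0.169 0 0" --pt "0 0.01 -0.169 0 0" --pt "0 0.05 -0.169 0 0" --pt "0 0.071 -0.169 0 0" --pt "0 0.071 -0.169 0 0"

```text
time_s: 7.72
tool_pos: [0.6358, -0.3013, 0.0403]
tool_rot: [75.2, 89.8, 146.4]
force: [-0.4, -0.7, 0.9]
grip_width: 0.0439
```

>>> step_arm --pt "-0.5 0 0 0 0" --pt "-1 0 0 0 0" --pt "-1 0 0 0 0" --pt "-1 0 0 0 0" --pt "-1 0 0 0 0" --pt "-1 0 0 0 0"

```text
time_s: 8.48
tool_pos: [0.6362, -0.3037, 0.0421]
tool_rot: [-141.6, 89.9, -70.5]
force: [-0.3, -3.8, 1.5]
grip_width: 0.0098
```

>>> step_arm --pt "-1 -0.01 0.001 0 0" --pt "-1 -0.02 0.003 0 0" --pt "-1 -0.029 0.006 0 0" --pt "-1 -0.038 0.011 0 0" --pt "-1 -0.046 0.017 0 0" --pt "-1 -0.053 0.024 0 0" --pt "-1 -0.059 0.032 0 0" --pt "-1 -0.064 0.041 0 0" --pt "-1 -0.067 0.05 0 0" --pt "-1 -0.069 0.06 0 0" --pt "-1 -0.069 0.07 0 0" --pt "-1 -0.069 0.071 0 0"

```text
time_s: 9.98
tool_pos: [0.5694, -0.2808, 0.1121]
tool_rot: [-106.9, 89.8, -35.8]
force: [1.4, -6.0, 0.4]
grip_width: 0.0096
```

Run:
```python
from h import *
o=st(); print(rz(18.8)@(o['tool_pos'][:2]-T(0,0)))
plan([(T(.05,-.003),.22,71.2),(T(-.001,.165),.22,161.2),(T(0,.165),.043,161.2)])
```

```text
9.975 [ 0.5694 -0.2808  0.1121] [-106.9   89.8  -35.8] [ 1.4 -6.   0.4] 0.00959700893757593
[ 0.04999676 -0.00447391]
9.975 [ 0.5694 -0.2808  0.1121] [-106.9   89.8  -35.8] [ 1.4 -6.   0.4] 0.00959700893757593
jaw yaw 71.1
[-0.108, -0.0, 0.001, -0.1] len 0.108
[-0.108, 0.051, 0.169, -90.1] len 0.207
[0.069, 0.05, 0.169, -90.1] len 0.19
```

Run:
```python
from h import *
print(np.round(monitor.get_obs()['qpos'],0))
```

```text
[-10.  26.  44.  96. -20.  66. 110.]
```

>>> step_arm --pt "0 0 0 0 0" --pt "0 0 0 0 0" --pt "0 -0.05 0 0 0" --pt "0 -0.108 0 0 -8"

```text
time_s: 10.48
tool_pos: [0.5685, -0.2771, 0.2181]
tool_rot: [65.6, 89.7, 145.1]
force: [2.0, 0.2, 0.6]
grip_width: 0.0397
```

Run:
```python
from h import *
print(np.round(monitor.get_obs()['qpos'],0))
plan([(T(-.001,.162),.22,161.2),(T(0,.162),.043,161.2)])
```

```text
[-11.  21.  44.  89. -15.  77. 114.]
10.475 [ 0.5685 -0.2771  0.2181] [ 65.6  89.7 145.1] [2.  0.2 0.6] 0.03974082591055469
jaw yaw 79.5
[-0.001, 0.025, 0.169, -81.7] len 0.17
[0.176, 0.023, 0.168, -81.7] len 0.244
```

>>> step_arm --pt "0 0 0.005 0.03 10" --pt "0 0 0.01 0.06 20" --pt "0 0 0.015 0.09 30" --pt "0 0 0.02 0.12 40" --pt "0 0 0.024 0.15 50" --pt "0 0 0.024 0.169 60" --pt "0 0 0.024 0.169 70" --pt "0 0.02 0.024 0.169 80" --pt "0 0.04 0.024 0.169 90" --pt "0 0.06 0.024 0.169 98.3" --pt "0 0.06 0.024 0.169 98.3"

```text
time_s: 11.85
tool_pos: [0.5759, -0.1073, 0.1569]
tool_rot: [-174.2, 89.7, 166.9]
force: [0.2, 0.2, 0.1]
grip_width: 0.0437
```

Run:
```python
from h import *
print(np.round(monitor.get_obs()['qpos'],0))
plan([(T(0,.162),.10,-18.8),(T(0,.162),.043,-18.8)])
im,_=cloud('wrist'); save(im,'w2.png')
```

```text
[-39.  21.  58. 100. -19.  69.   5.]
11.85 [ 0.5759 -0.1073  0.1569] [-174.2   89.7  166.9] [0.2 0.2 0.1] 0.04370447156401857
jaw yaw -19.0
[0.057, 0.0, 0.0, -0.2] len 0.057
[0.114, 0.0, 0.0, -0.2] len 0.114
```

View pics/w2.png

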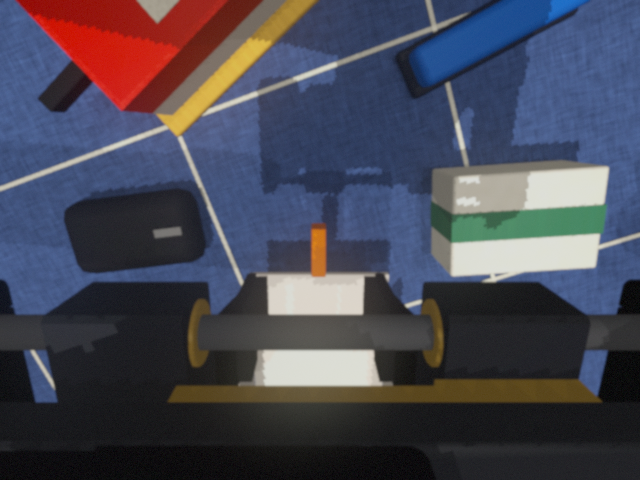

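The orange tab is centred between the fingers at (318,250), and the mouse (135,230) and gauze box (520,215) are clear of them. I'll descend and grip.

>>> step_arm --pt "0 0.05 0 0 0" --pt "0 0.09 0 0 0" --pt "0 0.113 0 0 0" --pt "0 0.113 0 0 0" --pt "-0.5 0.113 0 0 0" --pt "-1 0.113 0 0 0" --pt "-1 0.113 0 0 0" --pt "-1 0.113 0 0 0" --pt "-1 0.113 0 0 0" --pt "-1 0.113 0 0 0"

```text
time_s: 13.15
tool_pos: [0.5772, -0.1087, 0.0457]
tool_rot: [132.6, 90.0, 113.5]
force: [-0.5, 1.9, 1.8]
grip_width: 0.0097
```

Run:
```python
from h import *
print(np.round(monitor.get_obs()['qpos'],0))
plan([(T(0,.157),.08,-18.8),(T(0,.092),.11,-18.8)])
```

```text
[-34.  29.  52. 106. -27.  59.  10.]
13.15 [ 0.5772 -0.1087  0.0457] [132.6  90.  113.5] [-0.5  1.9  1.8] 0.009692983830175162
jaw yaw -19.1
[-0.034, -0.004, -0.002, -0.3] len 0.035
[-0.064, -0.069, -0.002, -0.3] len 0.094
```

Inward for this wall is tool -y.

>>> step_arm --pt "-1 -0.01 -0.001 0 0" --pt "-1 -0.02 -0.003 0 0" --pt "-1 -0.029 -0.006 0 0" --pt "-1 -0.038 -0.011 0 0" --pt "-1 -0.046 -0.017 0 0" --pt "-1 -0.053 -0.024 0 0" --pt "-1 -0.059 -0.032 0 0" --pt "-1 -0.063 -0.041 0 0" --pt "-1 -0.066 -0.05 0 0" --pt "-1 -0.068 -0.06 0 0" --pt "-1 -0.068 -0.069 0 0" --pt "-1 -0.068 -0.07 0 0"

```text
time_s: 14.65
tool_pos: [0.554, -0.1765, 0.1145]
tool_rot: [12.2, 90.0, -7.0]
force: [-0.9, 3.7, 7.2]
grip_width: 0.0098
```

Run:
```python
from h import *
o=st(); print(rz(18.8)@(o['tool_pos'][:2]-T(0,0)))
plan([(T(0,.092),.22,-18.8),(T(0,-.168),.22,-18.8),(T(0,-.168),.043,-18.8)])
```

```text
14.65 [ 0.554  -0.1765  0.1145] [12.2 90.  -7. ] [-0.9  3.7  7.2] 0.00981723872519561
[0.0017935  0.08938691]
14.65 [ 0.554  -0.1765  0.1145] [12.2 90.  -7. ] [-0.9  3.7  7.2] 0.00981723872519561
jaw yaw -19.2
[-0.105, 0.003, -0.002, -0.4] len 0.106
[-0.106, -0.257, 0.0, -0.4] len 0.278
[0.071, -0.257, -0.0, -0.4] len 0.267
```

>>> step_arm --pt "0 0 0 0 0" --pt "0 0 0 0 0" --pt "0 -0.04 0 0 0" --pt "0 -0.1 0 0 0" --pt "0 -0.1 -0.06 0 0" --pt "0 -0.1 -0.12 0 0" --pt "0 -0.1 -0.18 0 0" --pt "0 -0.1 -0.24 0 0" --pt "0 -0.06 -0.258 0.001 -0.4" --pt "0 0 -0.258 0.001 -0.4" --pt "0 0.04 -0.258 0.001 -0.4" --pt "0 0.07 -0.258 0.001 -0.4"

```text
time_s: 16.15
tool_pos: [0.4695, -0.4191, 0.041]
tool_rot: [-168.2, 89.9, 173.1]
force: [1.2, -0.4, 0.6]
grip_width: 0.0433
```

>>> step_arm --pt "0 0 0 0 0" --pt "-0.5 0 0 0 0" --pt "-1 0 0 0 0" --pt "-1 0 0 0 0" --pt "-1 0 0 0 0" --pt "-1 0 0 0 0" --pt "-1 0 0 0 0"

```text
time_s: 17.02
tool_pos: [0.4712, -0.4193, 0.0439]
tool_rot: [5.6, 89.9, -13.1]
force: [-0.4, 0.6, 2.4]
grip_width: 0.0099
```

>>> step_arm --pt "-1 -0.01 0.001 0 0" --pt "-1 -0.02 0.003 0 0" --pt "-1 -0.029 0.006 0 0" --pt "-1 -0.038 0.011 0 0" --pt "-1 -0.046 0.017 0 0" --pt "-1 -0.053 0.024 0 0" --pt "-1 -0.059 0.032 0 0" --pt "-1 -0.063 0.041 0 0" --pt "-1 -0.066 0.05 0 0" --pt "-1 -0.068 0.06 0 0" --pt "-1 -0.068 0.07 0 0" --pt "-1 -0.068 0.071 0 0"

```text
time_s: 18.52
tool_pos: [0.4939, -0.3524, 0.1134]
tool_rot: [-35.8, 89.9, -54.5]
force: [0.4, -4.0, 6.6]
grip_width: 0.0097
```

Run:
```python
from h import *
o=st(); print(rz(18.8)@(o['tool_pos'][:2]-T(0,0)), np.round(o['qpos']))
plan([(T(0,-.096),.25,-18.8),(B(-.108,0),.25,-68),(B(-.108,0),.063,-68)])
```

```text
18.525 [ 0.4939 -0.3524  0.1134] [-35.8  89.9 -54.5] [ 0.4 -4.   6.6] 0.009664572085416039
[ 0.00155225 -0.09654736] [-12.  28.  58. 100. -26.  66.  34.]
18.525 [ 0.4939 -0.3524  0.1134] [-35.8  89.9 -54.5] [ 0.4 -4.   6.6] 0.009664572085416039
jaw yaw -18.7
[-0.137, 0.0, -0.001, 0.1] len 0.137
[-0.137, 0.431, -0.219, 49.3] len 0.503
[0.05, 0.432, -0.219, 49.3] len 0.487
```

>>> step_arm --pt "0 0 0 0 0" --pt "0 0 0 0 0" --pt "0 -0.05 0 0 0" --pt "0 -0.11 0 0 0" --pt "0 -0.137 0.05 -0.025 0" --pt "0 -0.137 0.1 -0.05 10" --pt "0 -0.137 0.15 -0.075 20" --pt "0 -0.137 0.2 -0.1 30" --pt "0 -0.137 0.25 -0.125 40" --pt "0 -0.137 0.3 -0.15 49" --pt "0 -0.137 0.35 -0.18 49" --pt "0 -0.137 0.4 -0.205 49"

```text
time_s: 20.02
tool_pos: [0.4368, 0.0326, 0.2482]
tool_rot: [-135.8, 89.9, 156.3]
force: [0.7, 0.3, 0.5]
grip_width: 0.0436
```

Run:
```python
from h import *
plan([(B(-.108,0),.15,-68),(B(-.108,0),.063,-68)])
im,P=cloud('scene'); 
W=P.reshape(-1,3); L=(W[:,:2]-T(0,0))@rz(-18.8)
m=(W[:,2]>.055)&(W[:,2]<.082)&(abs(L[:,0])<.09)&(abs(L[:,1])<.14)
q=np.c_[L[m],W[m,2]]
for n,s in dict(near=q[q[:,0]<-.04],far=q[q[:,0]>.04],left=q[(q[:,1]>.085)],right=q[q[:,1]<-.085]).items(): print(n,len(s),s.min(0).round(3) if len(s) else 0,s.max(0).round(3) if len(s) else 0)
im2,_=cloud('wrist')
save(np.hstack([cv2.resize(im[120:360,160:480],(400,300)),cv2.resize(im2,(400,300))]),'c3.png')
```

```text
20.025 [0.4368 0.0326 0.2482] [-135.8   89.9  156.3] [0.7 0.3 0.5] 0.04360962617079988
jaw yaw -67.9
[0.098, 0.024, -0.091, 0.1] len 0.136
[0.185, 0.024, -0.091, 0.1] len 0.208
near 295 [-0.06  -0.106  0.055] [-0.04   0.1    0.082]
far 232 [ 0.04  -0.101  0.055] [0.053 0.103 0.082]
left 410 [-0.058  0.085  0.055] [0.051 0.103 0.082]
right 295 [-0.055 -0.106  0.055] [ 0.051 -0.086  0.082]
```

View pics/c3.png

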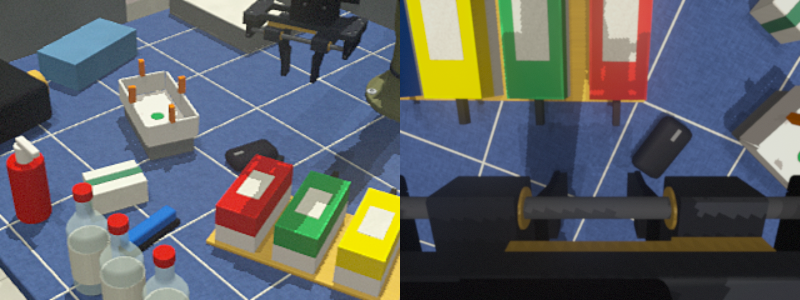

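All four walls stand upright in the scene crop at (160,110). The wrist crop shows the green lid's black tab at about (540,110). I'll locate that tab with the wrist camera.

Run:
```python
from h import *
im,P=cloud('wrist')
for r in regions_of('wrist','lid_green')[:1]:
    q=P[r['pixels']]; t=q[q[:,2]>.078]; rc=cv2.minAreaRect(t[:,:2].astype(np.float32)*1000); print(r['p'],rc)
    L=(q[:,:2]-B(0,0))@rz(22); s=q[L[:,0]<-.09]; print('tab',len(s),np.median(s,0)); Ls=L[L[:,0]<-.09]; print(np.percentile(Ls,[3,50,97],0))
g=P[(abs(P[:,:,2]-.06)<.012)]; L=(g[:,:2]-B(0,0))@rz(22); m=(L[:,0]<-.086)&(L[:,0]>-.13)&(abs(L[:,1])<.03); print(m.sum(),np.percentile(np.c_[L,g[:,2]][m],[3,50,97],0))
plan([(B(-.108,0),.15,-68),(B(-.108,0),.063,-68)])
```

```text
0.93 ((502.26446533203125, 155.226806640625), (110.86003875732422, 72.64627075195312), 22.119766235351562)
tab 501 [0.43062211 0.12497291 0.06977768]
[[-0.11581609 -0.00789902]
 [-0.10272531 -0.00402239]
 [-0.09049676  0.00514303]]
556 [[-0.11533981 -0.00790066  0.05902444]
 [-0.10093097 -0.00422362  0.0697977 ]
 [-0.08689116  0.00176706  0.0714355 ]]
20.225 [0.4371 0.0323 0.2479] [ -77.3   89.9 -144.8] [ 0.8 -1.   0.6] 0.04361830992674036
jaw yaw -67.5
[0.098, 0.025, -0.092, 0.5] len 0.136
[0.185, 0.025, -0.092, 0.5] len 0.208
```

```bash
sed -i 's/\[.525,.167\]/[.5263,.1638]/' h.py
python3 - <<'E'
from h import *
plan([(B(-.107,0),.063,-68)])
# lid arc rows in (tool x, tool y)
a0=np.arctan2(.02,.189);r=np.hypot(.02,.189)
for k in range(1,23):
    t=a0+1.74*k/22; print(k,round(-r*(np.sin(t)-np.sin(a0)),3),round(r*(np.cos(a0)-np.cos(t)),3))
E
```

```text
20.225 [0.4371 0.0323 0.2479] [ -77.3   89.9 -144.8] [ 0.8 -1.   0.6] 0.04361830992674036
jaw yaw -67.5
[0.185, 0.026, -0.088, 0.5] len 0.206
1 -0.015 0.002
2 -0.03 0.006
3 -0.044 0.01
4 -0.058 0.016
5 -0.071 0.022
6 -0.084 0.03
7 -0.096 0.039
8 -0.108 0.048
9 -0.119 0.059
10 -0.128 0.07
11 -0.137 0.082
12 -0.145 0.095
13 -0.152 0.109
14 -0.158 0.122
15 -0.163 0.137
16 -0.166 0.151
17 -0.169 0.166
18 -0.17 0.181
19 -0.17 0.196
20 -0.169 0.211
21 -0.166 0.226
22 -0.163 0.241
```

>>> step_arm --pt "0 0 0.013 -0.044 0.5" --pt "0 0 0.026 -0.088 0.5" --pt "0 0.05 0.026 -0.088 0.5" --pt "0 0.1 0.026 -0.088 0.5" --pt "0 0.15 0.026 -0.088 0.5" --pt "0 0.184 0.026 -0.088 0.5" --pt "0 0.184 0.026 -0.088 0.5" --pt "-0.6 0.184 0.026 -0.088 0.5" --pt "-1 0.184 0.026 -0.088 0.5" --pt "-1 0.184 0.026 -0.088 0.5" --pt "-1 0.184 0.026 -0.088 0.5" --pt "-1 0.184 0.026 -0.088 0.5"

```text
time_s: 21.72
tool_pos: [0.4284, 0.1254, 0.0651]
tool_rot: [162.0, 89.8, 93.9]
force: [-2.9, 5.2, 3.0]
grip_width: 0.0101
```

>>> step_arm --pt "-1 -0.015 0.002 0 0" --pt "-1 -0.03 0.006 0 0" --pt "-1 -0.044 0.01 0 0" --pt "-1 -0.058 0.016 0 0"

```text
time_s: 22.22
tool_pos: [0.4422, 0.1311, 0.1225]
tool_rot: [-161.0, 89.8, 130.9]
force: [-1.7, 5.3, -3.2]
grip_width: 0.0101
```

>>> step_arm --pt "-1 -0.013 0.006 0 0" --pt "-1 -0.026 0.014 0 0" --pt "-1 -0.038 0.023 0 0" --pt "-1 -0.05 0.032 0 0" --pt "-1 -0.061 0.043 0 0" --pt "-1 -0.07 0.054 0 0" --pt "-1 -0.079 0.066 0 0" --pt "-1 -0.087 0.079 0 0" --pt "-1 -0.094 0.093 0 0" --pt "-1 -0.1 0.106 0 0" --pt "-1 -0.105 0.121 0 0" --pt "-1 -0.108 0.135 0 0"

```text
time_s: 23.72
tool_pos: [0.5673, 0.182, 0.2301]
tool_rot: [-146.4, 89.7, 145.6]
force: [-3.6, 3.7, -0.1]
grip_width: 0.0099
```

Run:
```python
from h import *
o=st(); h=B(.081,0); print(rz(-22)@(o['tool_pos'][:2]-h), np.round(o['qpos']))
h3=o['tool_pos'][2]-.043; d=(rz(-22)@(o['tool_pos'][:2]-h))[0]; print(np.hypot(h3,d), np.pi-np.arctan2(h3,d)-.1054)
```

```text
23.725 [0.5673 0.182  0.2301] [-146.4   89.7  145.6] [-3.6  3.7 -0.1] 0.009948062172816493
[-0.03614022  0.00153563] [-53.  14.  38.  93.  -9.  76. -81.]
0.19054410334892657 1.2745718050881005
```

>>> step_arm --pt "-1 -0.003 0.015 0 0" --pt "-1 -0.004 0.03 0 0" --pt "-1 -0.004 0.045 0 0" --pt "-1 -0.003 0.06 0 0" --pt "-1 0 0.075 0 0" --pt "-1 0.003 0.09 0 0" --pt "-1 0.003 0.091 0 0" --pt "0 0.003 0.09 0 0" --pt "0 0.003 0.09 0 0" --pt "0 -0.03 0.09 0 0" --pt "0 -0.08 0.09 0 0"

```text
time_s: 25.1
tool_pos: [0.6519, 0.2109, 0.3103]
tool_rot: [-66.8, 89.8, -135.1]
force: [0.4, 1.0, -0.2]
grip_width: 0.0395
```

>>> step_arm --pt "0.6 0 -0.06 0 0" --pt "0.6 0 -0.12 0 0" --pt "0.6 0 -0.18 0 0" --pt "0.6 0 -0.2 0 0" --pt "0.6 0 -0.2 0 0"

```text
time_s: 25.72
tool_pos: [0.4665, 0.1368, 0.3114]
tool_rot: [132.1, 89.8, 63.8]
force: [0.5, 0.5, 0.5]
grip_width: 0.0692
```

Run:
```python
from h import *
o=st()
out=[]
for c in('wrist','side'):
    im,P=cloud(c); out.append(cv2.resize(im,(400,300)) if c=='wrist' else im[180:480,200:600])
    for r in regions_of(c,'bottle0')[:4]:
        q=P[r['pixels']]; q=q[~np.isnan(q[:,0])]; t=q[q[:,2]>np.percentile(q[:,2],98)-.004]
        L=rz(-22)@(np.array(cv2.minEnclosingCircle(t[:,:2].astype(np.float32)*1000)[0])/1000-B(0,0)); print(c,round(r['p'],2),r['pixel'],len(t),t.mean(0).round(3),'boxframe',L.round(3),cv2.minEnclosingCircle(t[:,:2].astype(np.float32)*1000)[1])
save(np.hstack(out),'c4.png')
```

```text
25.725 [0.4665 0.1368 0.3114] [132.1  89.8  63.8] [0.5 0.5 0.5] 0.06919953371073172
wrist 0.83 [296.9, 106.1] 1886 [0.546 0.184 0.077] boxframe [0.026 0.011] 22.71479606628418
wrist 0.75 [313.1, 188.2] 1616 [0.48  0.145 0.077] boxframe [-0.05  -0.001] 22.775754928588867
wrist 0.27 [612.2, 247.6] 439 [ 0.529 -0.166  0.086] boxframe [-0.124 -0.315] 32.47123718261719
side 0.84 [347.1, 328.5] 374 [0.479 0.148 0.077] boxframe [-0.05   0.002] 23.457611083984375
side 0.75 [307.3, 337.6] 393 [0.545 0.188 0.077] boxframe [0.027 0.014] 22.65399932861328
```

View pics/c4.png

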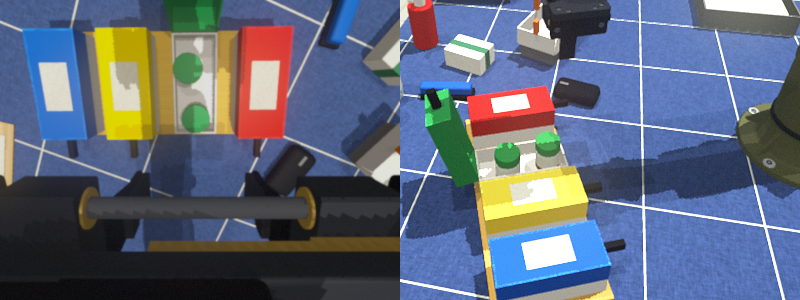

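The picture shows two bottles in the open green box, with caps at (187,68) and (195,118) in the left panel. The green lid leans back. I'll take the front bottle first.

```bash
sed -i 's/\[.5235,-.2605\]/[.5235,-.2636]/' h.py
python3 - <<'E'
from h import *
plan([((.4795,.1465),.067,-68)])
E
```

```text
25.925 [0.4678 0.1381 0.3105] [ 26.1  89.9 -42.1] [ 0.8  0.7 -0.2] 0.0697188469769648
jaw yaw -68.3
[0.243, 0.014, -0.004, -0.3] len 0.244
```

>>> step_arm --pt "0.6 0.05 0.014 -0.003 0" --pt "0.6 0.11 0.014 -0.003 0" --pt "0.6 0.16 0.014 -0.003 0" --pt "0.6 0.2 0.014 -0.003 0" --pt "0.6 0.23 0.014 -0.003 0" --pt "0.6 0.243 0.014 -0.003 0" --pt "0.6 0.243 0.014 -0.003 0" --pt "-0.2 0.243 0.014 -0.003 0" --pt "-0.5 0.243 0.014 -0.003 0" --pt "-0.5 0.243 0.014 -0.003 0" --pt "-0.5 0.243 0.014 -0.003 0" --pt "-0.5 0.243 0.014 -0.003 0" --newtons 15

```text
time_s: 27.42
tool_pos: [0.4793, 0.1464, 0.068]
tool_rot: [100.0, 89.9, 31.8]
force: [0.6, -0.9, 4.9]
grip_width: 0.0456
```

Run:
```python
from h import *
plan([((.4795,.1465),.26,-68),(T(0,.045),.26,-18.8)])
```

```text
27.425 [0.4793 0.1464 0.068 ] [100.   89.9  31.8] [ 0.6 -0.9  4.9] 0.04562573852140531
jaw yaw -68.2
[-0.192, 0.001, -0.0, -0.2] len 0.192
[-0.192, -0.082, 0.363, -49.4] len 0.419
```

>>> step_arm --pt "-0.5 -0.03 0 0 0" --pt "-0.5 -0.08 0 0 0" --pt "-0.5 -0.13 0 0 0" --pt "-0.5 -0.18 0 0 0" --pt "-0.5 -0.192 -0.008 0.045 -6" --pt "-0.5 -0.192 -0.018 0.09 -14" --pt "-0.5 -0.192 -0.03 0.135 -22" --pt "-0.5 -0.192 -0.04 0.18 -30" --pt "-0.5 -0.192 -0.05 0.225 -38" --pt "-0.5 -0.192 -0.06 0.27 -46" --pt "-0.5 -0.192 -0.07 0.315 -49.4" --pt "-0.5 -0.192 -0.08 0.355 -49.4"

```text
time_s: 28.92
tool_pos: [0.5361, -0.2143, 0.2589]
tool_rot: [170.3, 90.0, 151.5]
force: [-0.3, 0.8, -1.7]
grip_width: 0.0454
```

Run:
```python
from h import *
plan([(T(0,.045),.26,-18.8),(T(0,.045),.099,-18.8)])
```

```text
28.925 [ 0.5361 -0.2143  0.2589] [170.3  90.  151.5] [-0.3  0.8 -1.7] 0.045435296016006384
jaw yaw -18.8
[-0.001, -0.006, 0.004, 0.0] len 0.007
[0.16, -0.006, 0.004, 0.0] len 0.16
```

>>> step_arm --pt "-0.5 0 -0.006 0.004 0" --pt "-0.5 0.05 -0.006 0.004 0" --pt "-0.5 0.1 -0.006 0.004 0" --pt "-0.5 0.14 -0.006 0.004 0" --pt "-0.5 0.155 -0.006 0.004 0" --pt "-0.5 0.16 -0.006 0.004 0" --pt "-0.5 0.162 -0.006 0.004 0" --pt "-0.5 0.162 -0.006 0.004 0"

```text
time_s: 29.92
tool_pos: [0.5389, -0.2203, 0.0986]
tool_rot: [14.9, 89.9, -3.9]
force: [0.5, -0.2, -0.1]
grip_width: 0.0457
```

>>> step_arm --pt "-0.1 0.001 0 0 0" --pt "0.1 0.001 0 0 0" --pt "0.25 0.001 0 0 0" --pt "0.3 0.001 0 0 0" --pt "0.3 -0.02 0 0 0" --pt "0.3 -0.06 0 0 0" --pt "0.3 -0.11 0 0 0" --pt "0.3 -0.17 0 0 0" --pt "0.3 -0.215 0 0 0"

```text
time_s: 31.05
tool_pos: [0.5381, -0.221, 0.3166]
tool_rot: [12.6, 89.8, -6.2]
force: [1.2, 0.2, -0.2]
grip_width: 0.0568
```

Run:
```python
from h import *
plan([((.4668,.137),.31,-68)])
```

```text
31.05 [ 0.5381 -0.221   0.3166] [12.6 89.8 -6.2] [ 1.2  0.2 -0.2] 0.05677884245267354
jaw yaw -18.9
[0.006, 0.316, -0.183, 49.1] len 0.365
```

>>> step_arm --pt "0.6 0 0.05 -0.03 8" --pt "0.6 0 0.1 -0.06 16" --pt "0.6 0 0.15 -0.09 24" --pt "0.6 0 0.2 -0.12 33" --pt "0.6 0 0.25 -0.15 42" --pt "0.6 0 0.3 -0.175 49.1" --pt "0.6 0 0.316 -0.183 49.1" --pt "0.6 0 0.316 -0.183 49.1"

```text
time_s: 32.05
tool_pos: [0.4652, 0.143, 0.3132]
tool_rot: [141.4, 89.9, 74.0]
force: [0.4, -1.2, 0.4]
grip_width: 0.0695
```

```bash
cat >> h.py <<'E'
def bottles(c):
    im,P=cloud(c)
    for r in regions_of(c,'bottle0')[:4]:
        q=P[r['pixels']]; q=q[~np.isnan(q[:,0])]; t=q[q[:,2]>np.percentile(q[:,2],98)-.004]
        C,rad=cv2.minEnclosingCircle(t[:,:2].astype(np.float32)*1000); C=np.array(C)/1000
        print(c,round(r['p'],2),np.round(r['pixel']),C.round(4),'z',t[:,2].mean().round(3),'rad',round(rad,1),'box',(rz(-22)@(C-B(0,0))).round(3),'tray',(rz(18.8)@(C-T(0,0))).round(3))
    return im
E
python3 - <<'E'
from h import *
a=bottles('wrist'); b=bottles('scene')
save(np.hstack([cv2.resize(a,(400,300)),cv2.resize(b[120:360,160:480],(400,300))]),'c5.png')
plan([((.5457,.1859),.067,-68)])
E
```

```text
wrist 0.94 [305. 106.] [0.5461 0.184 ] z 0.077 rad 22.8 box [0.026 0.011] tray [-0.123  0.431]
wrist 0.71 [631. 266.] [ 0.5319 -0.1873] z 0.075 rad 20.9 box [-0.126 -0.328] tray [-0.017  0.075]
scene 0.78 [417. 301.] [0.5605 0.209 ] z 0.078 rad 47.1 box [0.049 0.029] tray [-0.117  0.459]
scene 0.72 [289. 203.] [ 0.539  -0.2089] z 0.106 rad 32.4 box [-0.128 -0.35 ] tray [-0.003  0.057]
scene 0.4 [275. 183.] [ 0.5242 -0.3167] z 0.12 rad 59.6 box [-0.182 -0.445] tray [ 0.018 -0.05 ]
32.25 [0.4673 0.1362 0.3131] [96.2 89.9 28.1] [-0.9 -0.6 -0.4] 0.06963635873150206
jaw yaw -68.1
[0.246, 0.091, -0.017, -0.1] len 0.263
```

View pics/c5.png

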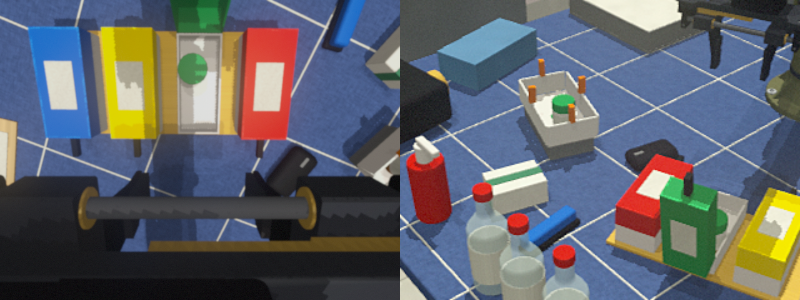

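The tray holds the first bottle upright, cap at (563,103) in the right panel. The second is still in the box at (192,68) in the left panel, so I'll pick it.

>>> step_arm --pt "0.6 0 0.05 -0.01 0" --pt "0.6 0.04 0.091 -0.017 0" --pt "0.6 0.1 0.091 -0.017 0" --pt "0.6 0.15 0.091 -0.017 0" --pt "0.6 0.2 0.091 -0.017 0" --pt "0.6 0.235 0.091 -0.017 0" --pt "0.6 0.246 0.091 -0.017 0" --pt "0.4 0.246 0.091 -0.017 0" --pt "-0.2 0.246 0.091 -0.017 0" --pt "-0.5 0.246 0.091 -0.017 0" --pt "-0.5 0.246 0.091 -0.017 0" --pt "-0.5 0.246 0.091 -0.017 0"

```text
time_s: 33.75
tool_pos: [0.547, 0.1858, 0.0683]
tool_rot: [52.8, 89.7, -15.3]
force: [1.8, -5.0, 3.4]
grip_width: 0.0455
```

Run:
```python
from h import *
plan([((.5457,.1859),.26,-68),(T(0,-.045),.26,-18.8)])
```

```text
33.75 [0.547  0.1858 0.0683] [ 52.8  89.7 -15.3] [ 1.8 -5.   3.4] 0.04552436435603236
jaw yaw -68.0
[-0.192, -0.0, -0.0, -0.0] len 0.192
[-0.191, -0.219, 0.442, -49.2] len 0.529
```

>>> step_arm --pt "-0.5 -0.03 0 0 0" --pt "-0.5 -0.08 0 0 0" --pt "-0.5 -0.13 0 0 0" --pt "-0.5 -0.18 0 0 0" --pt "-0.5 -0.192 -0.025 0.045 -6" --pt "-0.5 -0.192 -0.05 0.09 -14" --pt "-0.5 -0.192 -0.075 0.14 -22" --pt "-0.5 -0.192 -0.1 0.19 -30" --pt "-0.5 -0.192 -0.125 0.24 -38" --pt "-0.5 -0.192 -0.15 0.29 -46" --pt "-0.5 -0.192 -0.17 0.34 -49.2" --pt "-0.5 -0.192 -0.195 0.39 -49.2"

```text
time_s: 35.25
tool_pos: [0.5108, -0.2477, 0.259]
tool_rot: [51.1, 89.9, 32.5]
force: [0.4, 0.7, -1.9]
grip_width: 0.0454
```

Run:
```python
from h import *
plan([(T(0,-.045),.26,-18.8),(T(0,-.045),.098,-18.8)])
```

```text
35.25 [ 0.5108 -0.2477  0.259 ] [51.1 89.9 32.5] [ 0.4  0.7 -1.9] 0.0453509071559897
jaw yaw -18.6
[-0.001, -0.056, 0.017, 0.2] len 0.059
[0.161, -0.056, 0.017, 0.2] len 0.171
```

>>> step_arm --pt "-0.5 0 -0.03 0.009 0" --pt "-0.5 0 -0.056 0.017 0" --pt "-0.5 0.05 -0.056 0.017 0" --pt "-0.5 0.1 -0.056 0.017 0" --pt "-0.5 0.14 -0.056 0.017 0" --pt "-0.5 0.155 -0.056 0.017 0" --pt "-0.5 0.161 -0.056 0.017 0" --pt "-0.5 0.163 -0.056 0.017 0" --pt "-0.5 0.163 -0.056 0.017 0"

```text
time_s: 36.38
tool_pos: [0.5093, -0.3055, 0.0973]
tool_rot: [29.2, 89.9, 10.5]
force: [-2.4, 3.0, 5.1]
grip_width: 0.0454
```

>>> step_arm --pt "-0.1 0 0 0 0" --pt "0.1 0 0 0 0" --pt "0.25 0 0 0 0" --pt "0.3 0 0 0 0" --pt "0.3 -0.02 0 0 0" --pt "0.3 -0.06 0 0 0" --pt "0.3 -0.11 0 0 0" --pt "0.3 -0.17 0 0 0" --pt "0.3 -0.22 0 0 0"

```text
time_s: 37.5
tool_pos: [0.5085, -0.3059, 0.3192]
tool_rot: [0.3, 89.8, -18.5]
force: [0.7, 0.8, -0.1]
grip_width: 0.0566
```

Run:
```python
from h import *
# open tab now: hinge + r at angle a0+1.74
t=np.arctan2(.02,.189)+1.74; r=np.hypot(.02,.189)
print(.081-r*np.cos(t), .043+r*np.sin(t))
plan([(B(-.05,0),.33,-68),(B(.081-r*np.cos(t),0),.33,-68)])
```

```text
0.13254150123908662 0.22593297584093808
37.5 [ 0.5085 -0.3059  0.3192] [  0.3  89.8 -18.5] [ 0.7  0.8 -0.1] 0.05657099621627339
jaw yaw -18.8
[-0.011, 0.418, -0.172, 49.2] len 0.452
[-0.011, 0.537, -0.034, 49.2] len 0.538
```

>>> step_arm --pt "0 -0.01 0.055 -0.015 7" --pt "0 -0.01 0.11 -0.03 15" --pt "0 -0.01 0.165 -0.045 23" --pt "0 -0.01 0.22 -0.06 31" --pt "0 -0.01 0.275 -0.075 39" --pt "0 -0.01 0.33 -0.09 46" --pt "0 -0.01 0.385 -0.1 49.2" --pt "0 -0.01 0.44 -0.1 49.2" --pt "0 -0.01 0.47 -0.1 49.2" --pt "0 -0.01 0.47 -0.1 49.2"

```text
time_s: 38.75
tool_pos: [0.5649, 0.175, 0.3257]
tool_rot: [4.8, 89.9, -62.9]
force: [-0.4, -0.7, -0.6]
grip_width: 0.0432
```

Run:
```python
from h import *
a,P=cloud('wrist'); b=bottles('scene')
save(np.hstack([cv2.resize(a,(400,300)),cv2.resize(b[120:360,160:480],(400,300))]),'c6.png')
# tab: dark points high near lid
g=P.reshape(-1,3); L=(g[:,:2]-B(0,0))@rz(22); 
m=(L[:,0]>.08)&(L[:,0]<.18)&(abs(L[:,1])<.015)&(g[:,2]>.21)&(g[:,2]<.25)
print(m.sum(), np.percentile(np.c_[L,g[:,2]][m],[3,50,97],0) if m.sum() else '')
plan([(B(.1325,0),.30,-68),(B(.1325,0),.226,-68)])
```

```text
scene 0.84 [281. 191.] [ 0.5222 -0.2762] z 0.106 rad 55.9 box [-0.169 -0.406] tray [ 0.003 -0.012]
scene 0.75 [287. 202.] [ 0.5401 -0.2075] z 0.106 rad 34.8 box [-0.126 -0.349] tray [-0.002  0.058]
600 [[ 0.12817757 -0.00326864  0.21310923]
 [ 0.13614445  0.00132698  0.23287959]
 [ 0.14505102  0.00591847  0.23527979]]
38.9 [0.565  0.17   0.3263] [59.6 89.9 -8.5] [-0.5  0.4  0.4] 0.04352332565855169
jaw yaw -68.1
[0.026, 0.094, -0.009, -0.1] len 0.098
[0.1, 0.094, -0.009, -0.1] len 0.138
```

View pics/c6.png

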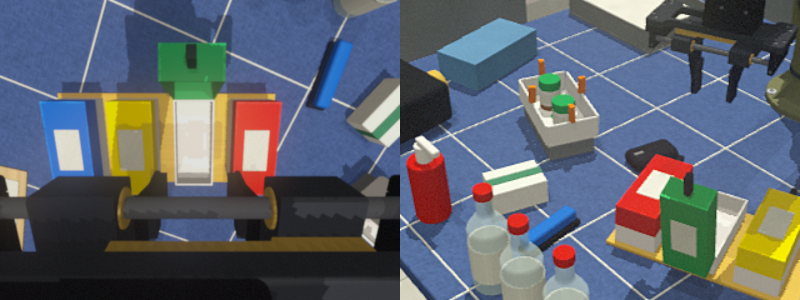

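The green box is empty at (193,140) in the left panel. Both bottles stand in the tray at (550,85) and (563,103) in the right panel, and the open lid's tab is at (191,55). I'll pinch it.

>>> step_arm --pt "0 0 0.05 -0.01 0" --pt "0 0 0.096 -0.01 0" --pt "0 0 0.096 -0.01 0" --pt "0 0.05 0.096 -0.01 0" --pt "0 0.09 0.096 -0.01 0" --pt "0 0.1 0.096 -0.01 0" --pt "-0.5 0.1 0.096 -0.01 0" --pt "-1 0.1 0.096 -0.01 0" --pt "-1 0.1 0.096 -0.01 0" --pt "-1 0.1 0.096 -0.01 0" --pt "-1 0.1 0.096 -0.01 0" --newtons 12

```text
time_s: 40.28
tool_pos: [0.6509, 0.2163, 0.2264]
tool_rot: [47.9, 89.9, -20.0]
force: [1.6, -2.5, 2.7]
grip_width: 0.0098
```

Run:
```python
from h import *
o=st(); d=(rz(-22)@(o['tool_pos'][:2]-B(.081,0)))[0]; h=o['tool_pos'][2]-.043
r=np.hypot(d,h); t0=np.arctan2(h,-d); te=np.arctan2(.02,.189); print(r,t0-te)
n=22
for k in range(1,n+1):
    t=t0+(te-.01-t0)*k/n; print(k,round(-r*(np.sin(t)-np.sin(t0)),3),round(-r*(np.cos(t)-np.cos(t0)),3))
```

```text
40.275 [0.6509 0.2163 0.2264] [ 47.9  89.9 -20. ] [ 1.6 -2.5  2.7] 0.00975376755250175
0.19119570654654605 1.7527121709310503
1 -0.004 -0.015
2 -0.006 -0.03
3 -0.008 -0.045
4 -0.008 -0.061
5 -0.007 -0.076
6 -0.004 -0.091
7 -0.001 -0.106
8 0.004 -0.12
9 0.01 -0.135
10 0.017 -0.148
11 0.025 -0.161
12 0.034 -0.174
13 0.044 -0.185
14 0.055 -0.196
15 0.067 -0.206
16 0.079 -0.215
17 0.092 -0.222
18 0.106 -0.229
19 0.12 -0.235
20 0.135 -0.239
21 0.15 -0.242
22 0.165 -0.245
```

>>> step_arm --pt "-1 -0.004 -0.015 0 0" --pt "-1 -0.006 -0.03 0 0" --pt "-1 -0.008 -0.045 0 0" --pt "-1 -0.008 -0.061 0 0" --pt "-1 -0.007 -0.076 0 0" --pt "-1 -0.004 -0.091 0 0" --pt "-1 -0.001 -0.106 0 0" --pt "-1 0.004 -0.12 0 0" --pt "-1 0.01 -0.135 0 0" --pt "-1 0.017 -0.148 0 0" --pt "-1 0.025 -0.161 0 0" --pt "-1 0.034 -0.174 0 0"

```text
time_s: 41.78
tool_pos: [0.4901, 0.1508, 0.1918]
tool_rot: [66.6, 89.8, -1.4]
force: [5.4, -2.4, -2.4]
grip_width: 0.0097
```

>>> step_arm --pt "-1 0.01 -0.011 0 0" --pt "-1 0.021 -0.022 0 0" --pt "-1 0.033 -0.032 0 0" --pt "-1 0.045 -0.041 0 0" --pt "-1 0.058 -0.048 0 0" --pt "-1 0.072 -0.055 0 0" --pt "-1 0.086 -0.061 0 0" --pt "-1 0.101 -0.065 0 0" --pt "-1 0.116 -0.068 0 0" --pt "-1 0.131 -0.071 0 0" --pt "-1 0.133 -0.071 0 0" --pt "-1 0.133 -0.071 0 0"

```text
time_s: 43.28
tool_pos: [0.4248, 0.1244, 0.0596]
tool_rot: [51.5, 89.9, -16.5]
force: [1.9, -5.7, 9.7]
grip_width: 0.0094
```

Run:
```python
from h import *
o=st(); d=(rz(-22)@(o['tool_pos'][:2]-B(.081,0)))[0]; h=o['tool_pos'][2]-.043
print(np.hypot(d,h),np.arctan2(h,-d)-np.arctan2(.02,.189))
```

```text
43.275 [0.4248 0.1244 0.0596] [ 51.5  89.9 -16.5] [ 1.9 -5.7  9.7] 0.009378621716481364
0.19058164203216868 -0.018188952291989052
```

>>> step_arm --pt "-1 0 0 0 0" --pt "-0.4 0 0 0 0" --pt "0 0 0 0 0" --pt "0 0 0 0 0" --pt "0 -0.04 0 0 0" --pt "0 -0.1 0 0 0" --pt "0 -0.16 0 0 0" --pt "0 -0.2 0 0 0"

```text
time_s: 44.28
tool_pos: [0.4231, 0.1258, 0.2611]
tool_rot: [131.9, 89.8, 64.0]
force: [0.6, 0.6, 0.2]
grip_width: 0.0436
```

Run:
```python
from h import *
o=st()
b,P=cloud('scene'); s,S=cloud('side')
for c,PP in(('scene',P),('side',S)):
    for t in('lid_green','lid_red','lid_yellow','lid_blue','mouse','stapler','gauze_box','glove_box'):
        for r in regions_of(c,t)[:1]:
            q=PP[r['pixels']]; print(c,t,round(r['p'],2),np.nanmedian(q,0).round(3),'z98',np.nanpercentile(q[:,2],98).round(3))
W=np.r_[P.reshape(-1,3),S.reshape(-1,3)]; L=np.c_[(W[:,:2]-T(0,0))@rz(-18.8),W[:,2]]
c=L[(L[:,2]>.1)&(L[:,2]<.11)&(abs(L[:,0])<.04)&(abs(L[:,1])<.085)]
for m in(c[:,1]>0,c[:,1]<0): print('cap',m.sum(),c[m].min(0).round(3),c[m].max(0).round(3))
k=L[(L[:,2]>.075)&(L[:,2]<.083)]
for n,q in dict(near=k[(abs(k[:,0]+.052)<.02)&(abs(k[:,1])<.08)],far=k[(abs(k[:,0]-.052)<.02)&(abs(k[:,1])<.08)],left=k[(abs(k[:,1]-.097)<.02)&(abs(k[:,0])<.04)],right=k[(abs(k[:,1]+.097)<.02)&(abs(k[:,0])<.04)]).items(): print(n,len(q),np.median(q,0).round(3))
save(np.hstack([cv2.resize(b[120:360,160:480],(400,300)),s[150:450,200:600]]),'c7.png')
```

```text
44.275 [0.4231 0.1258 0.2611] [131.9  89.8  64. ] [0.6 0.6 0.2] 0.04355094670807597
scene lid_green 0.62 [0.545 0.179 0.082] z98 0.086
scene lid_red 0.84 [0.582 0.085 0.082] z98 0.086
scene lid_yellow 0.75 [0.509 0.275 0.082] z98 0.086
scene lid_blue 0.86 [0.472 0.37  0.083] z98 0.086
scene mouse 0.75 [ 0.453 -0.059  0.026] z98 0.031
scene stapler 0.67 [ 0.723 -0.005  0.03 ] z98 0.036
scene gauze_box 0.7 [ 0.716 -0.116  0.048] z98 0.053
scene glove_box 0.98 [ 0.495 -0.564  0.062] z98 0.073
side lid_green 0.69 [0.52  0.178 0.082] z98 0.085
side lid_red 0.61 [0.558 0.082 0.082] z98 0.085
side lid_yellow 0.62 [0.483 0.273 0.082] z98 0.085
side lid_blue 0.87 [0.444 0.367 0.082] z98 0.085
side mouse 0.62 [ 0.442 -0.05   0.026] z98 0.03
side stapler 0.65 [ 0.727 -0.005  0.025] z98 0.036
side gauze_box 0.7 [ 0.707 -0.118  0.047] z98 0.052
side glove_box 0.67 [ 0.556 -0.577  0.069] z98 0.072
cap 338 [-0.025  0.023  0.1  ] [0.022 0.072 0.11 ]
cap 156 [-0.026 -0.067  0.1  ] [ 0.02  -0.015  0.109]
near 97 [-0.055  0.035  0.079]
far 119 [0.049 0.012 0.079]
left 171 [0.    0.098 0.079]
right 37 [ 0.021 -0.095  0.079]
```

View pics/c7.png

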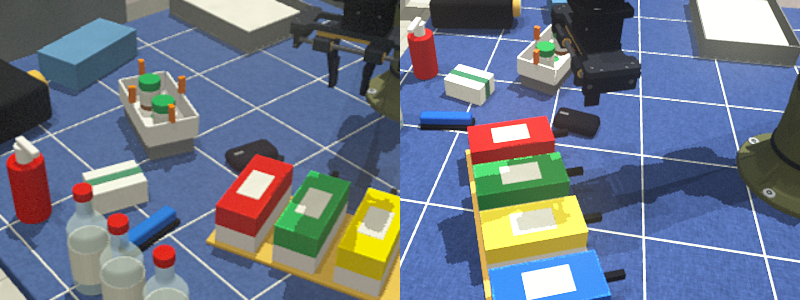

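All four lids are shut, both bottles stand upright in the tray at (150,82) and (163,102), and the walls are up. Nothing else has moved, so I'll hand it in.

```bash
python3 -c "
from h import *
print(env.sign_off())"
```

```text
the job is handed in; nothing more can be done
None
```

I did the whole job and handed it in at about 45 s of the 208 s allowed; the hand-in itself reports no verdict. I raised all four tray walls, opened the green lid, stood its two bottles (only two were there) on the tray floor, and shut the lid again.

The last camera and pose checks, taken just before hand-in:
- **Walls:** all four stood upright, with their tops within a few mm of the floor edges.
- **Bottles:** both caps were level at about 106 mm, at tray y of roughly +47 and −42 mm. They were upright and no longer touched by the gripper, and the compartment was empty.
- **Lids:** all four tops read the same height of 82–86 mm. The green tab's pose gave about −0.02 rad, which is shut.
- **Other things:** the scene-camera readings of the mouse, stapler, gauze box and glove box agreed with the start to about 2 mm. The side camera's glove box reading was about 9 cm off its first one, probably because part of the box was out of view behind the arm. The scene camera showed it unmoved.
- **Robot:** the gripper was open and clear of everything.

I saw no sign of a bottle being knocked aside.

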